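Make up the gift caddy

ROBOT

A 6-joint arm with a two-finger parallel gripper is mounted at the origin on a cart in front of the work surface, level with it; the furniture and walls round the work are solid. World frame = base frame: x ahead of the robot, y to its left, z up, the work surface at z = 0. Lengths are in m, angles in rad, forces in N, time in s.
With the tool pointing down it reaches from about 0.35 to 0.85 m from the base axis. Payload 8.1 kg.
Tool frame: the origin (TCP) lies at the very end of the fingers, on their centre line; the grasp point (between the pads) lies 19 mm behind it; z points along the fingers, y is the line along which they close (so a half turn about z gives the same grasp; the last joint's range is limited). The gripper opens to 93 mm and grips with 3 to 60 N. Pads are 15 mm wide; open, the fingers measure 128 mm over their backs; the gripper's body (75 mm by 188 mm) begins 65 mm behind the grasp point.
Start: joints at [1.025, 0.13, 1.488, -0, 1.523, -0.085], TCP at [0.267, 0.537, 0.219] pointing down, gripper open.
Joint ranges: [-2.96, 2.96], [-0.89, 2.26], [0.02, 2.5], [-1.34, 4.48], [0, 2.73], [-2.66, 2.66]. Speed limits (rad/s): [2.39, 2.39, 2.79, 3.14, 3.14, 3.14].

INTERFACE

Orientations are given as a rotation vector (axis times angle).
In Python, from plant import robot gives the robot as it stands.
- The arm moves only by the tool play_rows, never from a script. Its argument "deltas" is one flat list of numbers, 5 for each row, row after row: the shift along the tool's x, y, z in mm, then the turn about the tool's z in degrees, then the finger opening in mm, from 0 to 93. A call has 1 to 10 rows; each row shifts and turns the commanded pose from where the row before left it, along the tool's axes as they then stand; what a row does not reach is not made up. A row lasts 1/12 s, in which the tool goes at most 41.7 mm and 7.16 degrees, less where a joint would pass 70% of its speed; a pose out of reach is approached as far as the arm can. A call with a gripper value outside its range is refused whole. The fingers move at their own pace and stop on an object; "newtons" is the grip in N (left out, the last holds). Time passes only in rows, so rows that do not move let the fingers close. It gives the time, the measured TCP pose, the force, the opening and the grip force at its end, in the units of the state.
- robot.read_state(): the state, without advancing time (a new reading comes with each control period).
- robot.read_camera(name): name is "side" or "top" or "wrist"; returns a dict with "pixels" (400x640x3 uint8, blue, green, red), "mtx" (3x3 intrinsics, pixels), "eye" and "rotation" of the camera in the world. Camera axes: x right, y up, looking along -z (the intrinsics and any distortion apply to the point x, -y, -z); pixel columns grow to the right and rows downward; lengths in m; the calibration is good to about 2 mm. A picture is of the moment at which its call begins. There is no depth.
- robot.close_job(): hands the job in; it is judged then, once.
The state is a dict: "t": time; "q": joint angles; "dq": joint speeds; "joint_torque": joint torques, N m; "tool_pos": TCP position; "orientation": TCP orientation; "force": force on the tool from outside, world axes, zero at the start; "wrist_torque": the same for the moment, N m; "opening": finger opening in m; "gripper_force": force on a finger pad.
Only numpy, scipy, OpenCV 4.12 (cv2) and the standard library are available. Lean on these libraries where they do the work, as an engineer would, in place of code of your own. Each camera call takes 0.05 s, during which the arm holds its last target. There are 200 camera calls.

TASK

Make up the gift caddy: stand the two tall screw-lid jars, the shorter flat-topped carton and the round card tin upright in it, each fully down in the pocket made for its shape and size (either jar may take either small round pocket). The short jar and the taller carton with the sloping top do not belong to the gift: leave them standing where they are.

Things in the scene. Friction and masses are not known exactly. Their poses are not given: they have to be found in the camera images.
- jar_a: Wanted. Tall sprinkle jar with a screw lid, round, 46 mm across (lid 43 mm), 96 mm tall, about 0.11 kg. Origin at the centre of its underside, z up. The other tall jar has the same shape.
- jar_b: Wanted. Tall sprinkle jar with a screw lid, round, 46 mm across (lid 43 mm), 96 mm tall, about 0.11 kg. Origin at the centre of its underside, z up. The other tall jar has the same shape.
- carton: Wanted. The shorter carton: standing, flat-topped, 55 (its x) x 63 (its y) x 102 mm tall. Origin at the centre of its underside, z up.
- tin: Wanted. Round card tin with a pale rim and lid, 70 mm across at the rim, 67 mm at the body, 102 mm tall, about 0.16 kg. Origin at the centre of its underside, z up.
- short_jar: Not wanted, must stay. Short screw-lid jar, 46 mm across like the tall jars but only 60 mm tall. Origin at the centre of its underside, z up.
- tall_carton: Not wanted, must stay. The taller carton: standing, with a sloping folded top, 49 (its x) x 73 (its y) x 122 mm tall. Origin at the centre of its underside, z up.
- pocket_jar_a: Insert with a small round pocket for a tall jar, 62 mm across and 24 mm deep. White insert 94 x 94 x 30 mm, one of four lying two by two in a square timber caddy (198 mm, rim 36 mm above the table); all fixed. Origin: centre of the insert's underside, 5 mm above the table, z up; pocket centred, its floor 6 mm above the origin. x, y parallel to the caddy's sides.
- pocket_jar_b: The second insert with a small round pocket for a tall jar, 62 mm across and 24 mm deep. White insert 94 x 94 x 30 mm, one of four lying two by two in a square timber caddy (198 mm, rim 36 mm above the table); all fixed. Origin: centre of the insert's underside, 5 mm above the table, z up; pocket centred, its floor 6 mm above the origin. x, y parallel to the caddy's sides.
- pocket_carton: Oblong pocket for the shorter carton, 71 (x) x 79 (y) x 24 mm deep; carton's x along its x. White insert 94 x 94 x 30 mm, one of four lying two by two in a square timber caddy (198 mm, rim 36 mm above the table); all fixed. Origin: centre of the insert's underside, 5 mm above the table, z up; pocket centred, its floor 6 mm above the origin. x, y parallel to the caddy's sides.
- pocket_tin: Insert with the large round pocket for the tin, 84 mm across and 24 mm deep. White insert 94 x 94 x 30 mm, one of four lying two by two in a square timber caddy (198 mm, rim 36 mm above the table); all fixed. Origin: centre of the insert's underside, 5 mm above the table, z up; pocket centred, its floor 6 mm above the origin. x, y parallel to the caddy's sides.
Not all that is in view belongs to the job. Leave any pink look-alike of the tin alone.

How it is judged:
By the outcome, as a careful person would: the job done as asked, in the order asked, and still so for the second after the job is handed in, with the robot touching nothing.
It also fails if it takes over 120 s, if anything falls off the work surface, if the arm or the gripper's body presses on something with over 40 N, if the wrist force passes 120 N, or if a joint passes its speed limit or range.

## Working session

There is one attempt and no reset: what is moved stays moved. The work goes in short steps, Python scripts to look and compute and a tool call to move; the robot and the scene stay as the last step left them, time stands still between calls to the robot, and variables do not carry over. Pictures are saved under pics/ and viewed, at most 17 in all, crops included, and the job is handed in when it is done.

Besides the shell and the picture viewer there is one more tool, called after "Call:" as name(argument=value, ...), one argument or row to a line, values as JSON. play_rows: Moves the arm, as the interface text tells. Its arguments: {"type":"object","properties":{"deltas":{"type":"array"},"newtons":{"type":"number"}},"required":["deltas"]}

```bash
mkdir -p pics; ls; python3 - <<'E'
from plant import robot
import cv2
s=robot.read_state();print(s['t'],s['tool_pos'],s['orientation'],s['opening'])
for n in('top','side'):
    c=robot.read_camera(n);cv2.imwrite(f'pics/{n}0.png',c['pixels']);print(n,c['mtx'].tolist() if hasattr(c['mtx'],'tolist') else c['mtx'],c['eye'],c['rotation'],[k for k in c])
E
```

```text
pics
0.0 [0.26650438 0.53694414 0.21761343] [-7.17371529e-01 -3.05802666e+00  2.66281503e-03] 0.09280724974567561
top [[505.13194064548236, 0.0, 319.85190507933964], [0.0, 505.13194064548236, 202.1502658806512], [0.0, 0.0, 1.0]] [ 0.35414956 -0.04645749  1.60284351] [ 0.06785461 -0.07538985 -1.56874329] ['pixels', 'mtx', 'eye', 'rotation']
side [[360.9762536249413, 0.0, 320.9587784457476], [0.0, 360.9762536249413, 201.4016006671728], [0.0, 0.0, 1.0]] [-0.03670916 -0.87895337  0.59249158] [ 1.01814936 -0.31650216 -0.51353202] ['pixels', 'mtx', 'eye', 'rotation']
```

View pics/top0.png

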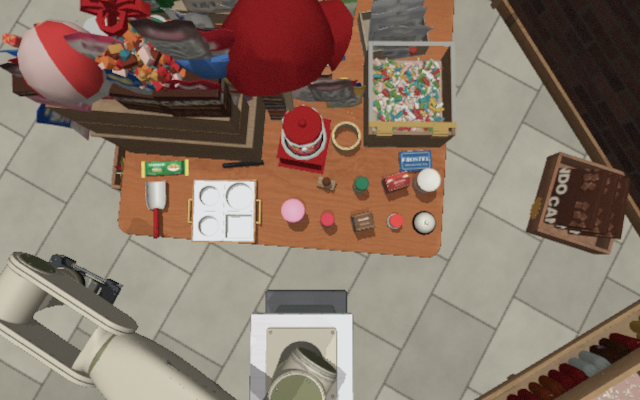

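View pics/side0.png

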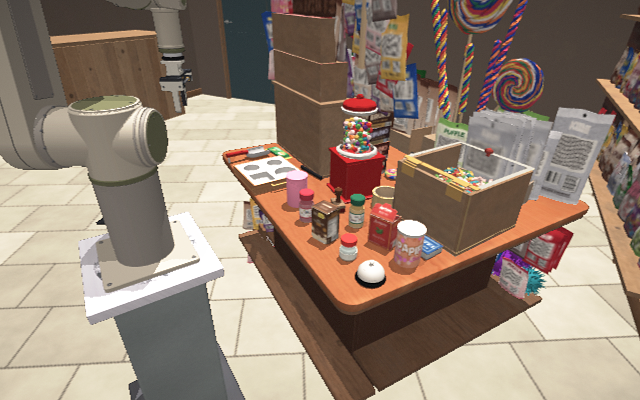

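The top view shows the caddy at about (225,210), the pink look-alike at (292,210), a red jar at (327,219), a brown carton at (362,221), a short red jar at (395,221) and a bell at (424,223). It also shows a white tin at (428,180), a red carton at (397,182) and a green jar at (361,184). I'll zoom in for detail.

```bash
cat > h.py <<'E'
import numpy as np,cv2
from scipy.spatial.transform import Rotation as R
def rot(c):
    r=np.array(c['rotation']);return r if r.shape==(3,3) else R.from_rotvec(r).as_matrix()
def ray(c,u,v):
    m=c['mtx'];d=np.array([(u-m[0][2])/m[0][0],-(v-m[1][2])/m[1][1],-1.]);return np.array(c['eye']),rot(c)@d
def onz(c,u,v,z):
    e,d=ray(c,u,v);return (e+d*(z-e[2])/d[2])[:2]
def proj(c,p):
    q=rot(c).T@(np.array(p)-c['eye']);m=c['mtx'];return np.array([m[0][2]+m[0][0]*q[0]/-q[2],m[1][2]-m[1][1]*q[1]/-q[2]])
E
python3 - <<'E'
import cv2,numpy as np
t=cv2.imread('pics/top0.png');s=cv2.imread('pics/side0.png')
a=cv2.resize(t[140:250,185:445],(780,330),interpolation=cv2.INTER_CUBIC)
b=cv2.resize(s[160:285,280:440],None,fx=2.1,fy=2.1,interpolation=cv2.INTER_CUBIC)
d=cv2.resize(s[140:200,220:320],None,fx=4,fy=4,interpolation=cv2.INTER_CUBIC)
o=np.zeros((600,780,3),np.uint8);o[:330]=a;o[334:334+262,:336]=b[:262];o[334:574,340:740]=d
cv2.imwrite('pics/zoom0.png',o)
E
```

```text
(no output)
```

View pics/zoom0.png

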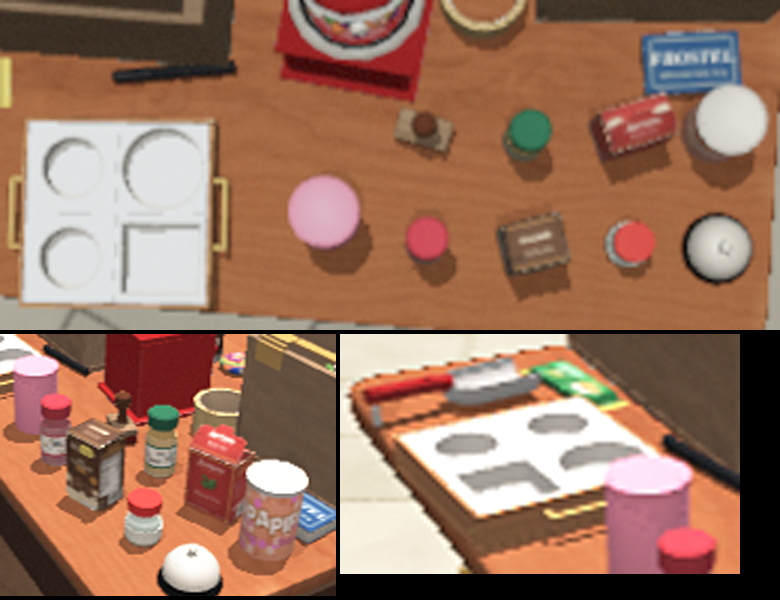

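The brown carton looks flat-topped with a footprint near 55x63. The red one has a folded gable and is longer, so it is the tall one. Next I'll measure everything and cross-check heights across the two views.

```bash
cat > m.py <<'E'
from plant import robot
from h import *
import pickle
C={n:robot.read_camera(n) for n in('top','side')}
pickle.dump(C,open('c0.pkl','wb'))
T,S=C['top'],C['side']
hsv={n:cv2.cvtColor(C[n]['pixels'],cv2.COLOR_BGR2HSV) for n in C}
def blob(n,box,lo,hi):
    x0,y0,x1,y1=box;m=cv2.inRange(hsv[n][y0:y1,x0:x1],np.array(lo),np.array(hi))
    if lo[0]>160: m|=cv2.inRange(hsv[n][y0:y1,x0:x1],np.array((0,)+tuple(lo[1:])),np.array((5,255,255)))
    m=cv2.morphologyEx(m,cv2.MORPH_CLOSE,np.ones((3,3),np.uint8))
    k=max(cv2.findContours(m,0,2)[0],key=cv2.contourArea)
    (cx,cy),(w,h),a=cv2.minAreaRect(k);b=cv2.boundingRect(k);M=cv2.moments(k)
    return np.array([M['m10']/M['m00']+x0,M['m01']/M['m00']+y0]),k+np.array([x0,y0]),(w,h,a)
def tri(pt,ps):
    e1,d1=ray(T,*pt);e2,d2=ray(S,*ps)
    s=np.linalg.lstsq(np.c_[d1,-d2],e2-e1,rcond=None)[0];p,q=e1+s[0]*d1,e2+s[1]*d2
    return (p+q)/2,np.linalg.norm(p-q)
for name,z,tb,sb,lo,hi in [('redjar',.096,(312,205,345,235),(294,185,318,202),(165,120,80),(179,255,255)),
 ('green',.096,(348,170,374,198),(342,190,370,212),(60,100,30),(95,255,255)),
 ('short',.06,(380,205,410,235),(335,230,360,248),(165,120,80),(179,255,255)),
 ('tin',.102,(410,164,445,197),(395,215,428,240),(0,0,150),(179,50,255)),
 ('pink',.102,(278,195,308,228),(285,165,312,184),(150,40,120),(179,140,255))]:
    a,k,r=blob('top',tb,lo,hi);b,k2,r2=blob('side',sb,lo,hi)
    p,e=tri(a,b);X=onz(T,*a,z);E=onz(T,a[0]+1,a[1],z)
    print(name,a.round(1),b.round(1),'onz',X.round(4),'tri',p.round(4),round(e,4),'diam',np.round(np.array(r[:2])*np.linalg.norm(E-X),3),r2)
a,k,r=blob('top',(188,174,262,246),(0,0,170),(179,45,255))
box=cv2.boxPoints(cv2.minAreaRect(k));P=np.array([onz(T,*q,.035) for q in box])
print('caddy',P.round(4).tolist(),P.mean(0),np.linalg.norm(P-np.roll(P,1,0),axis=1))
g=cv2.cvtColor(C['top']['pixels'],cv2.COLOR_BGR2GRAY)
f=lambda im,x0,y0,x1,y1,s:cv2.resize(im[y0:y1,x0:x1],None,fx=s,fy=s,interpolation=cv2.INTER_CUBIC)
o=np.zeros((520,800,3),np.uint8)
i=f(T['pixels'],345,165,420,240,5.3);o[:i.shape[0],:i.shape[1]]=i[:520]
i=f(S['pixels'],305,190,405,255,4);o[:i.shape[0],400:400+i.shape[1]]=i
i=f(T['pixels'],190,178,260,243,3.4);o[270:270+i.shape[0],400:400+i.shape[1]]=i
cv2.imwrite('pics/zoom1.png',o)
E
python3 m.py
```

```text
redjar [326.9 219. ] [306.1 194.7] onz [ 0.4414 -0.0746] tri [ 0.4425 -0.075   0.082 ] 0.0007 diam [0.042 0.042] (14.0, 16.0, 0.0)
green [361.2 183. ] [357.2 199.3] onz [ 0.5498 -0.1779] tri [ 0.5517 -0.1792  0.0841] 0.0008 diam [0.036 0.036] (11.0, 13.0, 90.0)
short [396.1 220.3] [348.4 240. ] onz [ 0.4398 -0.2871] tri [ 0.4405 -0.2888  0.0497] 0.0003 diam [0.037 0.037] (14.0, 15.0, 90.0)
tin [428.5 179.3] [411.6 228. ] onz [ 0.5606 -0.3794] tri [ 0.5622 -0.3814  0.0963] 0.0022 diam [0.068 0.068] (17.0, 30.0, 90.0)
pink [292.6 210.4] [295.7 180.5] onz [0.4666 0.0274] tri [0.4676 0.029  0.0781] 0.0018 diam [0.069 0.067] (22.0, 11.0, 0.0)
caddy [[0.3642, 0.3536], [0.5675, 0.3545], [0.5637, 0.1508], [0.3603, 0.1523]] [0.46392017 0.25279601] [0.20128099 0.20329525 0.20366817 0.20333235]
```

View pics/zoom1.png

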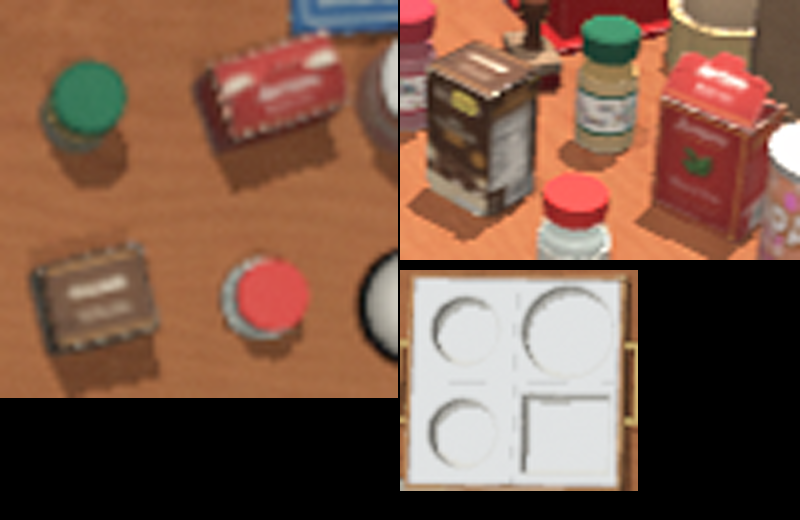

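Lid heights agree with the sizes given. Brown is the flat-topped carton at about (363.8,221) in the top view. Now I'll compute pocket positions, carton orientation and the clearance to the candy box and shelf.

```bash
python3 - <<'E'
import pickle
from h import *
C=pickle.load(open('c0.pkl','rb'));T,S=C['top'],C['side']
for n,q in dict(jA=(209.1,195.9),jB=(208.5,225.9),tin=(239.1,196.5),car=(239.1,226.2)).items(): print(n,onz(T,*q,.035).round(4))
c=np.array([(505,222),(560,213),(568,265),(512,275)])/3+[185,140]
P=np.array([onz(T,*q,.102) for q in c]);print('carton',P.round(4).tolist(),P.mean(0),np.linalg.norm(P-np.roll(P,1,0),axis=1))
for n,q in dict(boxfront=(410,145),boxR=(452,145),shelf=(225,158),shelfL=(130,150)).items(): print(n,onz(T,*q,0).round(3))
o=np.zeros((560,800,3),np.uint8)
i=cv2.resize(T['pixels'][205:238,345:381],None,fx=12,fy=12,interpolation=cv2.INTER_LINEAR);o[:i.shape[0],:i.shape[1]]=i
i=cv2.resize(T['pixels'][110:200,365:460],None,fx=3.8,fy=3.8);o[:i.shape[0],436:436+i.shape[1]]=i[:, :364]
cv2.imwrite('pics/zoom2.png',o)
E
```

```text
jA [0.5167 0.2913]
jB [0.4232 0.2912]
tin [0.515  0.1978]
car [0.4224 0.1964]
carton [[0.4561, -0.1534], [0.4651, -0.2081], [0.4135, -0.2155], [0.4035, -0.16]] [ 0.43455776 -0.18424124] [0.0529668  0.05544332 0.0521625  0.05641953]
boxfront [ 0.686 -0.344]
boxR [ 0.686 -0.48 ]
shelf [0.643 0.25 ]
shelfL [0.668 0.556]
```

View pics/zoom2.png

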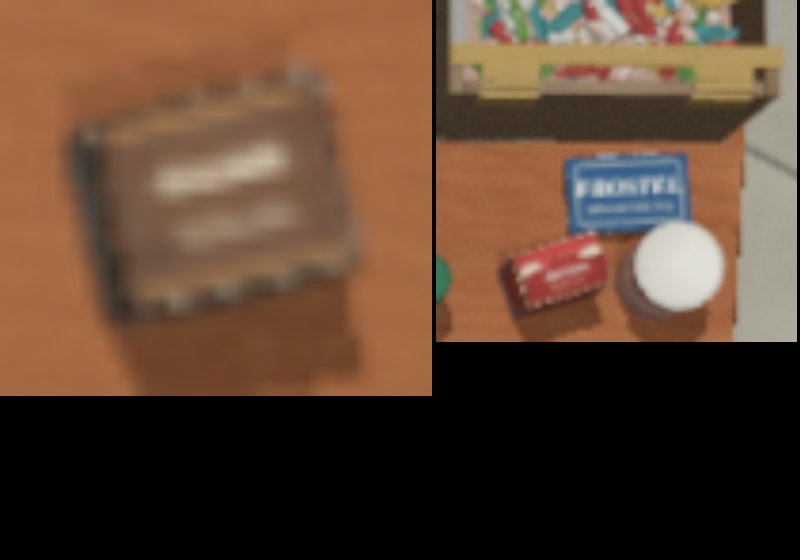

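The carton is at about (.434,-.183) with yaw near +12°. My two estimates of the caddy centre differ by 5–8 mm, so I'll look with the wrist camera from above the caddy.

Call:
play_rows(
  deltas=[-30,-17,-12,0,93,-30,-17,-12,0,93,-30,-17,-12,0,93,-30,-17,-12,0,93,-30,-17,-12,0,93,-30,-17,-12,0,93,-30,-17,-12,0,93,-30,-17,-12,0,93,-30,-17,-12,0,93,-30,-17,-12,0,93],
)

```text
t: 1.03
tool_pos: [0.4604, 0.2502, 0.3392]
orientation: [0.717, 3.059, 0.0]
force: [0.6, 0.0, 0.1]
opening: 0.0933
gripper_force: 0.0
```

```bash
python3 - <<'E'
from plant import robot
from h import *
import pickle
c=robot.read_camera('wrist');cv2.imwrite('pics/w1.png',c['pixels']);pickle.dump(c,open('w1.pkl','wb'))
s=robot.read_state();print(s['t'],s['tool_pos'],s['orientation'],s['q'],c['eye'],c['mtx'][0])
E
```

```text
1.0833 [0.46415227 0.24567146 0.34175275] [ 7.22015020e-01  3.05230643e+00 -1.08936308e-03] [ 0.39169407 -0.09336715  1.49290591 -0.00356591  1.73835789 -0.71514781] [0.38738086 0.28680045 0.5043572 ] [324.79298326   0.         322.46746249]
```

View pics/w1.png

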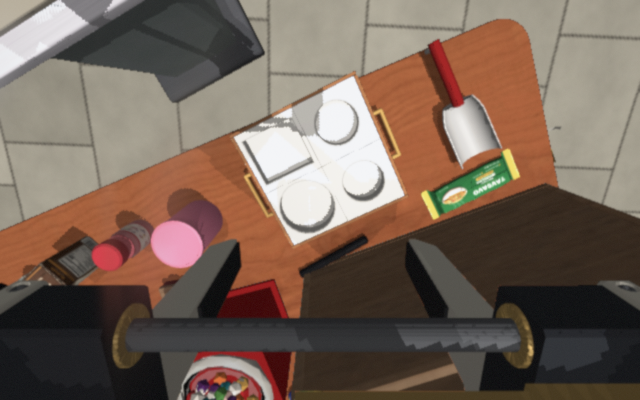

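The wrist view shows the caddy with white corners near (235,137), (357,78), (405,193) and (292,244). The tin pocket is around (307,205), the jar pockets around (336,121) and (363,181), and the carton pocket around (279,152).

```bash
python3 - <<'E'
import pickle
from h import *
c=pickle.load(open('w1.pkl','rb'))
K=[(235,137),(357,78),(405,193),(292,244)]
P=np.array([onz(c,*q,.035) for q in K]);print(P.round(4).tolist(),P.mean(0),np.linalg.norm(P-np.roll(P,1,0),axis=1))
g=c['pixels'];h=cv2.cvtColor(g,cv2.COLOR_BGR2HSV);m=cv2.inRange(h,(0,0,170),(179,45,255));
w=np.zeros_like(m);w[70:250,225:412]=m[70:250,225:412];w=cv2.morphologyEx(w,cv2.MORPH_CLOSE,np.ones((9,9),np.uint8))
k=max(cv2.findContours(w,0,2)[0],key=cv2.contourArea);B=cv2.boxPoints(cv2.minAreaRect(cv2.convexHull(k)));print(B)
P=np.array([onz(c,*q,.035) for q in B]);print(P.round(4).tolist(),P.mean(0),np.linalg.norm(P-np.roll(P,1,0),axis=1))
for n,q in dict(jA=(363,179),jB=(336,121),tin=(307,205),car=(279,152)).items(): print(n,onz(c,*q,.035).round(4))
# rectified top-down view at z=.035, 2px/mm
xs=np.arange(.58,.35,-.0005);ys=np.arange(.37,.13,-.0005)
Y,X=np.meshgrid(ys,xs);r=rot(c);q=(np.stack([X,Y,np.full_like(X,.035)],-1)-c['eye'])@r;mt=c['mtx']
o=cv2.remap(g,(mt[0][2]+mt[0][0]*q[...,0]/-q[...,2]).astype('f4'),(mt[1][2]-mt[1][1]*q[...,1]/-q[...,2]).astype('f4'),1)
cv2.imwrite('pics/rect.png',o);print(o.shape)
E
```

```text
[[0.3787, 0.1524], [0.3843, 0.3411], [0.5638, 0.3384], [0.5624, 0.1468]] [0.47229176 0.24468603] [0.18373061 0.18884421 0.17960487 0.19155841]
[[214.95216  95.6715 ]
 [337.57172  40.4927 ]
 [406.6715  194.04779]
 [284.05194 249.2266 ]]
[[0.3182, 0.1567], [0.3309, 0.3375], [0.5665, 0.34], [0.5648, 0.1313]] [0.44509693 0.24136037] [0.24787722 0.18127269 0.23555236 0.20876538]
jA [0.516  0.2907]
jB [0.4227 0.2911]
tin [0.5152 0.1977]
car [0.4254 0.1983]
(460, 480, 3)
```

View pics/rect.png

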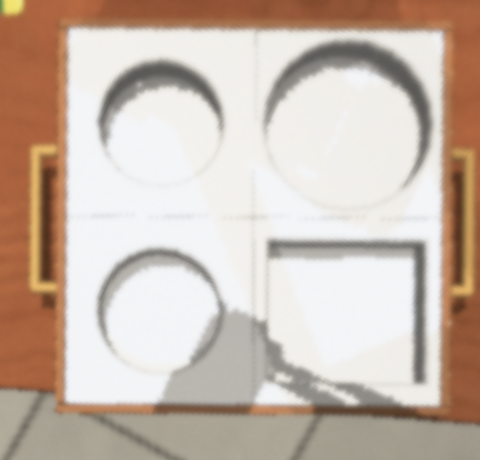

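Rectified pockets (averaged with the top view): jA (.5175,.2905), jB (.4235,.2905), tin (.516,.197), carton (.423,.197), yaw about 0.

```bash
cat > go.py <<'E'
import sys
from plant import robot
from h import *
s=robot.read_state();p=np.array(s['tool_pos']);M=R.from_rotvec(s['orientation']).as_matrix()
a=np.degrees(np.arctan2(M[1,1],M[0,1]))
print('t',round(s['t'],2),'p',p.round(4),'closing',round(a,2),'tilt',np.degrees(np.arccos(-M[2,2])).round(2),'q6',round(s['q'][5],2),'q1',round(s['q'][0],2),'open',round(s['opening'],4),'F',np.round(s['force'],1),'g',s['gripper_force'])
if len(sys.argv)>4:
    X=np.array([float(v) for v in sys.argv[1:4]]);A=float(sys.argv[4])
    t=-(A-a);print('now-axes mm',(M.T@(X-p)*1e3).round(1),'turn',round(t,1))
    M2=M@R.from_euler('z',t,degrees=True).as_matrix();print('after-turn mm',(M2.T@(X-p)*1e3).round(1))
E
python3 go.py .434 -.183 .26 12
```

```text
t 1.08 p [0.4642 0.2457 0.3418] closing 63.38 tilt 0.29 q6 -0.72 q1 0.39 open 0.0928 F [ 0.8 -3.   1.4] g 0.0
now-axes mm [-164.7 -396.8   82.4] turn 51.4
after-turn mm [-412.8 -119.    82.4]
```

Call:
play_rows(
  deltas=[-13,-31,0,0,93,-13,-31,0,0,93,-13,-31,0,0,93,-13,-31,0,0,93,-13,-31,0,0,93,-13,-31,0,0,93,-13,-31,0,0,93,-13,-31,0,0,93,-13,-31,0,0,93,-13,-31,0,0,93],
)

```text
t: 1.92
tool_pos: [0.438, -0.0851, 0.3386]
orientation: [0.717, 3.058, 0.0]
force: [0.6, -0.0, -0.1]
opening: 0.093
gripper_force: 0.0
```

Call:
play_rows(
  deltas=[-13,-31,0,0,93,-13,-31,0,0,93,0,0,10,6.4,80,0,0,10,6.4,80,0,0,10,6.4,80,0,0,10,6.4,80,0,0,10,6.4,80,0,0,10,6.4,80,0,0,10,6.4,80,0,0,10,6.4,80],
)

```text
t: 2.75
tool_pos: [0.4341, -0.1505, 0.2579]
orientation: [-1.975, -2.443, 0.0]
force: [-0.1, -0.3, -0.6]
opening: 0.0801
gripper_force: 0.0
```

```bash
python3 - <<'E'
from plant import robot
from h import *
import pickle
c=robot.read_camera('wrist');c=robot.read_camera('wrist')
g=c['pixels'];pickle.dump(c,open('w2.pkl','wb'))
# rectified at z=.102, 2px/mm, up=+x, left=+y
xs=np.arange(.50,.37,-.0005);ys=np.arange(-.10,-.27,-.0005)
def rect(z,xs,ys):
    Y,X=np.meshgrid(ys,xs);q=(np.stack([X,Y,np.full_like(X,z)],-1)-c['eye'])@rot(c);mt=c['mtx']
    return cv2.remap(g,(mt[0][2]+mt[0][0]*q[...,0]/-q[...,2]).astype('f4'),(mt[1][2]-mt[1][1]*q[...,1]/-q[...,2]).astype('f4'),1)
o=rect(.102,xs,ys);o2=rect(.102,np.arange(.62,.37,-.001),np.arange(.1,-.45,-.001))
out=np.zeros((530,550,3),np.uint8);out[:260,:340]=o;out[270:520]=o2
cv2.imwrite('pics/rect2.png',out)
E
python3 go.py .434 -.183 .26 12
```

```text
t 2.85 p [ 0.4333 -0.1502  0.2566] closing 12.28 tilt 0.19 q6 -0.66 q1 -0.45 open 0.08 F [-0.1 -0.4 -0.4] g 0.0
now-axes mm [-32.2  -6.3  -3.5] turn 0.3
after-turn mm [-32.3  -6.1  -3.5]
```

View pics/rect2.png

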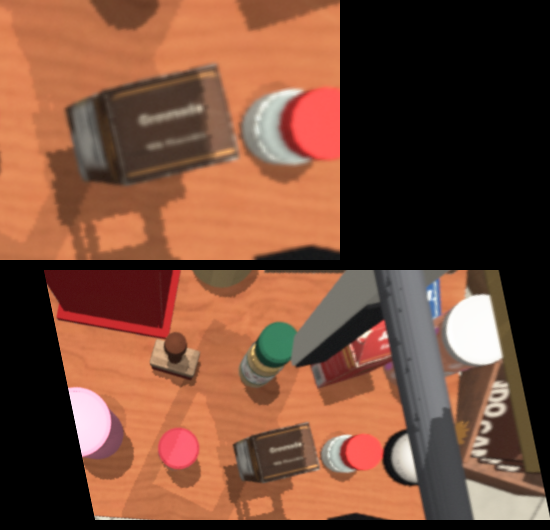

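Call:
play_rows(
  deltas=[0,0,0,-1.7,80,-17,-3,0,0,80,-17,-3,0,0,80,0,0,35,0,80,0,0,35,0,80,0,0,35,0,80,0,0,35,0,80,0,0,25,0,80,0,0,0,0,80,0,0,0,0,80],
  newtons=15,
)

```text
t: 3.68
tool_pos: [0.4359, -0.1847, 0.0932]
orientation: [-1.927, -2.478, 0.001]
force: [0.0, -0.2, -0.2]
opening: 0.0799
gripper_force: 0.0
```

```bash
python3 go.py .436 -.184 .046 14
```

```text
t 3.68 p [ 0.4359 -0.1847  0.0932] closing 14.26 tilt 0.16 q6 -0.76 q1 -0.51 open 0.0799 F [ 0.  -0.2 -0.2] g 0.0
now-axes mm [ 0.6  0.4 47.2] turn 0.3
after-turn mm [ 0.6  0.4 47.2]
```

Call:
play_rows(
  deltas=[0,0,16,0,80,0,0,16,0,80,0,0,15,0,80,0,0,0,0,80,0,0,0,0,40,0,0,0,0,40,0,0,0,0,40,0,0,0,0,40,0,0,0,0,40,0,0,0,0,40],
  newtons=20,
)

```text
t: 4.52
tool_pos: [0.4376, -0.1857, 0.048]
orientation: [1.931, 2.476, 0.0]
force: [-1.3, 0.7, 7.4]
opening: 0.0544
gripper_force: 20.0
```

Call:
play_rows(
  deltas=[0,0,0,0,40,0,0,0,0,40,0,0,-15,0,40,0,0,-25,0,40,0,0,-30,0,40,0,0,-30,0,40,0,0,-30,0,40,0,0,-20,0,40,0,0,0,0,40],
)

```text
t: 5.27
tool_pos: [0.4392, -0.1866, 0.2025]
orientation: [1.927, 2.471, 0.002]
force: [0.7, -0.2, -0.6]
opening: 0.0549
gripper_force: 20.0
```

```bash
python3 go.py .423 .197 .2 0.3
```

```text
t 5.27 p [ 0.4392 -0.1866  0.2025] closing 14.11 tilt 0.5 q6 -0.76 q1 -0.51 open 0.0549 F [ 0.7 -0.2 -0.6] g 19.968459606170654
now-axes mm [376.   77.8   0.8] turn 13.8
after-turn mm [383.7 -14.2   0.8]
```

Call:
play_rows(
  deltas=[0,0,0,6.9,40,0,0,0,6.9,40,20,-1,0,0,40,33,-1,0,0,40,35,-1,0,0,40,35,-1,0,0,40,35,-1,0,0,40,35,-1,0,0,40,35,-1,0,0,40,35,-1,0,0,40],
)

```text
t: 6.1
tool_pos: [0.4265, 0.0793, 0.1959]
orientation: [-2.215, -2.227, 0.001]
force: [0.4, -0.2, -0.1]
opening: 0.0551
gripper_force: 20.0
```

Call:
play_rows(
  deltas=[35,-2,0,0,40,35,-2,0,0,40,30,-2,0,0,40,20,0,0,0,40,0,0,10,0,40,0,0,20,0,40,0,0,20,0,40,0,0,20,0,40,0,0,0,0,40,0,0,0,0,40],
)

```text
t: 6.93
tool_pos: [0.4192, 0.1966, 0.1249]
orientation: [-2.215, -2.226, 0.006]
force: [-0.2, -0.7, 0.4]
opening: 0.055
gripper_force: 20.0
```

```bash
python3 go.py .423 .197 .060 0.3; python3 - <<'E'
from plant import robot
from h import *
for n,(a,b,c,d) in dict(wrist=(0,0,640,400)).items():
    p=robot.read_camera(n)['pixels'];cv2.imwrite('pics/w3.png',p)
E
```

```text
t 6.93 p [0.4192 0.1966 0.1249] closing 0.28 tilt 0.24 q6 0.32 q1 0.33 open 0.055 F [-0.2 -0.7  0.4] g 19.968422949314117
now-axes mm [ 0.5  4.  64.9] turn -0.0
after-turn mm [ 0.5  4.  64.9]
```

View pics/w3.png

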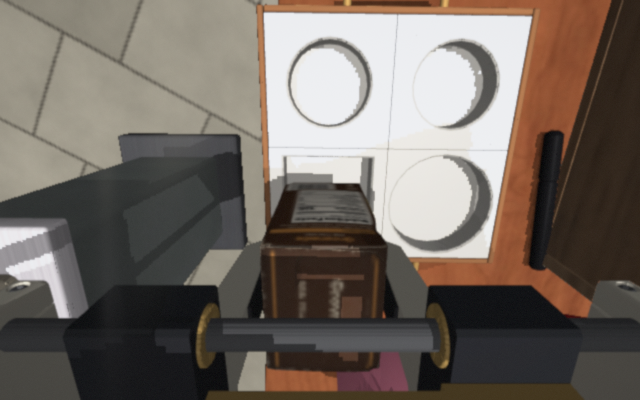

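The carton hangs straight over its pocket (pocket columns 284-376, carton centred at about 325). Lowering it now.

Call:
play_rows(
  deltas=[0,4,12,0,40,0,0,15,0,40,0,0,15,0,40,0,0,10,0,40,0,0,8,0,40,0,0,3,0,40,0,0,0,0,40,0,0,0,0,40],
)

```text
t: 7.65
tool_pos: [0.4251, 0.1978, 0.0643]
orientation: [2.215, 2.227, 0.001]
force: [0.3, -0.2, -0.6]
opening: 0.0551
gripper_force: 20.0
```

```bash
python3 go.py .423 .197 .060 0.3
```

```text
t 7.65 p [0.4251 0.1978 0.0643] closing 0.3 tilt 0.05 q6 0.32 q1 0.33 open 0.0551 F [ 0.3 -0.2 -0.6] g 19.968538284301758
now-axes mm [-0.8 -2.2  4.3] turn -0.0
after-turn mm [-0.8 -2.2  4.3]
```

Call:
play_rows(
  deltas=[0,-1,2,0,40,0,0,2,0,40,0,0,0,0,40,0,0,0,0,66,0,0,0,0,66,0,0,0,0,72,0,0,-10,0,72,0,0,-25,0,72,0,0,-35,0,80,0,0,-35,0,93],
)

```text
t: 8.48
tool_pos: [0.4227, 0.1974, 0.1658]
orientation: [-2.215, -2.227, 0.003]
force: [1.2, -0.1, 0.5]
opening: 0.081
gripper_force: 0.0
```

```bash
python3 go.py .561 -.380 .2 -38
```

```text
t 8.48 p [0.4227 0.1974 0.1658] closing 0.3 tilt 0.12 q6 0.32 q1 0.33 open 0.081 F [ 1.2 -0.1  0.5] g 0.0
now-axes mm [-578.1  135.2  -34.1] turn 38.3
after-turn mm [-369.9  464.4  -34.1]
```

Call:
play_rows(
  deltas=[-20,0,-17,0,93,-38,0,-20,0,93,-38,0,0,0,93,-38,0,0,0,93,-38,0,0,0,93,-38,0,0,0,93,-38,0,0,0,93,-38,0,0,0,93,-38,0,0,0,93,-38,0,0,0,93],
)

```text
t: 9.32
tool_pos: [0.4253, -0.1652, 0.2022]
orientation: [2.215, 2.226, 0.001]
force: [0.7, 0.0, 0.3]
opening: 0.0931
gripper_force: 0.0
```

Call:
play_rows(
  deltas=[-34,15,0,0,93,-34,15,0,0,93,-34,15,0,0,93,-34,15,0,0,93,-34,15,0,0,93,-30,15,0,0,93,-16,15,0,0,93,0,15,0,0,93,0,15,0,0,93,0,0,0,0,93],
)

```text
t: 10.15
tool_pos: [0.5634, -0.3785, 0.2013]
orientation: [2.215, 2.227, 0.001]
force: [0.8, 0.5, 0.1]
opening: 0.093
gripper_force: 0.0
```

Call:
play_rows(
  deltas=[0,0,-5,6.4,88,0,0,-5,6.4,88,0,0,-5,6.4,88,0,0,-5,6.4,88,0,0,-5,6.4,88,0,0,-5,6.4,88,0,0,0,0,88],
)

```text
t: 10.73
tool_pos: [0.5616, -0.3787, 0.2333]
orientation: [2.827, 1.366, 0.001]
force: [-0.2, -0.4, -0.0]
opening: 0.0875
gripper_force: 0.0
```

```bash
python3 go.py .561 -.380 .2 -38; python3 - <<'E'
from plant import robot
from h import *
c=robot.read_camera('wrist');g=c['pixels']
def rect(z,xs,ys):
    Y,X=np.meshgrid(ys,xs);q=(np.stack([X,Y,np.full_like(X,z)],-1)-c['eye'])@rot(c);mt=c['mtx']
    return cv2.remap(g,(mt[0][2]+mt[0][0]*q[...,0]/-q[...,2]).astype('f4'),(mt[1][2]-mt[1][1]*q[...,1]/-q[...,2]).astype('f4'),1)
o=rect(.102,np.arange(.68,.48,-.0005),np.arange(-.22,-.46,-.0005))
out=np.zeros((420,800,3),np.uint8);out[:400,:480]=o;out[:200,480:]=cv2.resize(g,(320,200));cv2.imwrite('pics/rect3.png',out)
E
```

```text
t 10.73 p [ 0.5616 -0.3787  0.2333] closing -38.4 tilt 0.13 q6 0.0 q1 -0.67 open 0.0875 F [-0.2 -0.4 -0. ] g 0.0
now-axes mm [-1.4  0.3 33.3] turn -0.4
after-turn mm [-1.4  0.3 33.3]Traceback (most recent call last):
  File "<stdin>", line 8, in <module>
ValueError: could not broadcast input array from shape (401,480,3) into shape (400,480,3)
```

```bash
cat > rect.py <<'E'
import sys
from plant import robot
from h import *
# out z x1 x0 y1 y0 : rectified 2px/mm, plus raw at right
f=sys.argv[1];z,x1,x0,y1,y0=map(float,sys.argv[2:7])
c=robot.read_camera('wrist');g=c['pixels']
Y,X=np.meshgrid(np.arange(y1,y0,-.0005),np.arange(x1,x0,-.0005));q=(np.stack([X,Y,np.full_like(X,z)],-1)-c['eye'])@rot(c);mt=c['mtx']
o=cv2.remap(g,(mt[0][2]+mt[0][0]*q[...,0]/-q[...,2]).astype('f4'),(mt[1][2]-mt[1][1]*q[...,1]/-q[...,2]).astype('f4'),1)
w=cv2.resize(g,(320,200));out=np.zeros((max(200,o.shape[0]),o.shape[1]+320,3),np.uint8);out[:o.shape[0],:o.shape[1]]=o;out[:200,o.shape[1]:]=w;cv2.imwrite('pics/'+f,out)
E
python3 rect.py rect3.png .102 .68 .48 -.22 -.46
```

```text
(no output)
```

View pics/rect3.png

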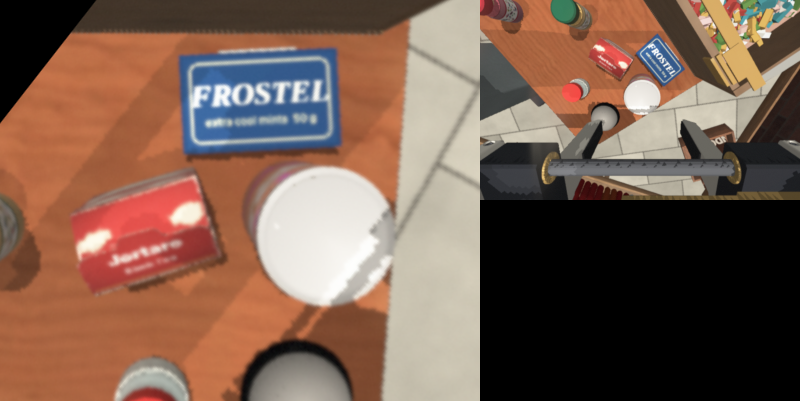

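The tin lid is at (326,236) in the rectified view, so (.562,-.383), 69 mm across as expected. I'll use (.561,-.381). The red carton and bell are clear of the fingers.

Call:
play_rows(
  deltas=[-2,1,30,0,88,0,0,30,0,88,0,0,30,0,88,0,0,25,0,88,0,0,20,0,88,0,0,18,0,88,0,0,18,0,88,0,0,16,0,88,0,0,0,0,88,0,0,0,0,88],
)

```text
t: 11.67
tool_pos: [0.56, -0.3798, 0.0426]
orientation: [-2.82, -1.377, 0.002]
force: [0.0, -0.4, -0.6]
opening: 0.088
gripper_force: 0.0
```

Call:
play_rows(
  deltas=[0,0,0,0,50,0,0,0,0,50,0,0,0,0,50,0,0,0,0,50,0,0,0,0,50,0,0,0,0,50],
)

```text
t: 12.17
tool_pos: [0.562, -0.3812, 0.0455]
orientation: [2.823, 1.374, 0.001]
force: [-0.8, -0.3, 6.1]
opening: 0.0669
gripper_force: 20.0
```

```bash
python3 go.py .561 -.381 .046 -38
```

```text
t 12.17 p [ 0.562  -0.3812  0.0455] closing -38.09 tilt 0.12 q6 -0.01 q1 -0.67 open 0.0669 F [-0.8 -0.3  6.1] g 20.001798570156097
now-axes mm [-0.4 -0.9 -0.5] turn -0.1
after-turn mm [-0.4 -0.9 -0.5]
```

Call:
play_rows(
  deltas=[0,0,-15,0,50,0,0,-25,0,50,0,0,-35,0,50,0,0,-35,0,50,0,0,-35,0,50,0,0,-20,0,50,0,-30,0,0,50,0,-35,0,0,50,0,-35,0,0,50,0,-20,0,0,50],
)

```text
t: 13.0
tool_pos: [0.4645, -0.3047, 0.2093]
orientation: [-2.823, -1.375, 0.001]
force: [-1.7, -0.5, -0.3]
opening: 0.0668
gripper_force: 20.0
```

Call:
play_rows(
  deltas=[0,0,0,-7,50,0,0,0,-7,50,0,0,0,-7,50,0,0,0,-7,50,0,0,0,-7,50,0,0,0,-7,50,0,0,0,-7,50,0,0,0,-7,50,0,0,0,-7,50],
)

```text
t: 13.75
tool_pos: [0.4666, -0.3064, 0.2097]
orientation: [1.682, 2.653, 0.0]
force: [-0.3, -0.5, -1.4]
opening: 0.0664
gripper_force: 20.0
```

Call:
play_rows(
  deltas=[0,0,0,-7,50,0,0,0,-7,50,0,0,0,-7,50,0,0,0,-7,50,0,0,0,-7,50,0,0,0,-7,50,0,0,0,-7,50,0,0,0,-7,50,0,0,0,-2,50],
)

```text
t: 14.5
tool_pos: [0.4666, -0.3064, 0.2097]
orientation: [0.183, 3.136, -0.0]
force: [0.5, 0.0, -1.4]
opening: 0.067
gripper_force: 20.0
```

```bash
python3 go.py .46 .197 .2 90
```

```text
t 14.5 p [ 0.4666 -0.3064  0.2097] closing 83.33 tilt 0.0 q6 -2.13 q1 -0.67 open 0.067 F [ 0.5  0.  -1.4] g 19.996374249458313
now-axes mm [ 65.  499.3   9.7] turn -6.7
after-turn mm [  6.6 503.4   9.7]
```

Call:
play_rows(
  deltas=[0,0,0,-6.7,50,0,25,0,0,50,0,36,0,0,50,0,36,0,0,50,0,36,0,0,50,0,36,0,0,50,0,36,0,0,50,0,36,0,0,50,0,36,0,0,50,0,36,0,0,50],
)

```text
t: 15.33
tool_pos: [0.4685, 0.0081, 0.2099]
orientation: [0.011, 3.141, -0.0]
force: [0.9, -0.5, -1.6]
opening: 0.0666
gripper_force: 20.0
```

Call:
play_rows(
  deltas=[0,36,0,0,50,0,36,0,0,50,0,36,0,0,50,0,36,0,0,50,-20,25,0,0,50,-15,20,0,0,50,-15,0,0,0,50,0,0,0,0,50,0,0,0,0,50],
)

```text
t: 16.08
tool_pos: [0.5201, 0.195, 0.2092]
orientation: [-0.011, -3.141, 0.001]
force: [0.3, 0.3, -1.8]
opening: 0.0666
gripper_force: 20.0
```

```bash
python3 go.py .516 .197 .06 90; python3 rect.py rect4.png .035 .58 .35 .37 .13
```

```text
t 16.08 p [0.5201 0.195  0.2092] closing 89.61 tilt 0.05 q6 -1.3 q1 0.27 open 0.0666 F [ 0.3  0.3 -1.8] g 19.9972602725029
now-axes mm [  4.    2.  149.2] turn -0.4
after-turn mm [  3.9   2.1 149.2]
```

View pics/rect4.png

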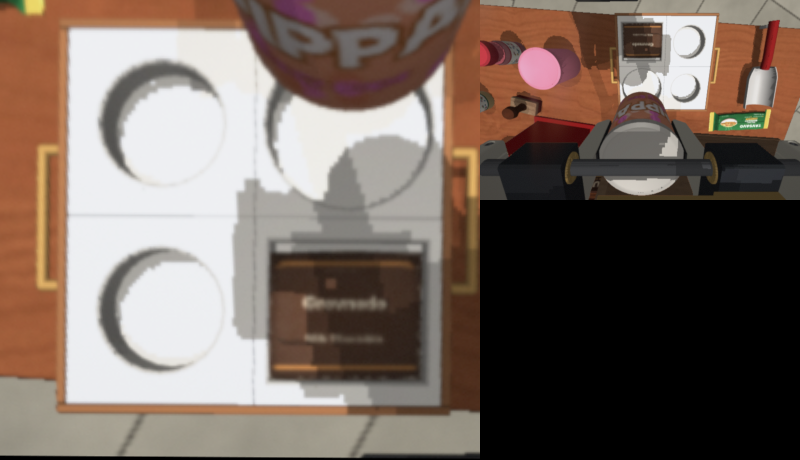

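The carton is seated in its pocket, and the tin is lined up over the large pocket (rectified centre (348,125)).

Call:
play_rows(
  deltas=[3,1,20,0,50,0,0,30,0,50,0,0,30,0,50,0,0,25,0,50,0,0,18,0,50,0,0,14,0,50,0,0,10,0,50,0,0,0,0,50,0,0,0,0,50],
)

```text
t: 16.88
tool_pos: [0.5169, 0.1956, 0.0623]
orientation: [-0.012, -3.141, 0.0]
force: [1.1, 0.2, -1.4]
opening: 0.067
gripper_force: 20.0
```

```bash
python3 go.py .517 .197 .0575 90
```

```text
t 16.88 p [0.5169 0.1956 0.0623] closing 89.57 tilt 0.03 q6 -1.29 q1 0.27 open 0.067 F [ 1.1  0.2 -1.4] g 19.997368454933167
now-axes mm [-0.1  1.4  4.8] turn -0.4
after-turn mm [-0.1  1.4  4.8]
```

Call:
play_rows(
  deltas=[0,1,2,0,50,0,0,2,0,50,0,0,0,0,50,0,0,0,0,76,0,0,0,0,80,0,0,0,0,80,0,0,-10,0,80,0,0,-30,0,80,0,0,-35,0,66,0,0,-40,0,66],
)

```text
t: 17.72
tool_pos: [0.516, 0.1967, 0.1734]
orientation: [-0.011, -3.138, 0.001]
force: [0.4, -0.2, 0.2]
opening: 0.0708
gripper_force: 0.0
```

Call:
play_rows(
  deltas=[0,0,-40,0,66,20,-20,-15,0,66,20,-34,0,0,66,20,-34,0,0,66,0,-36,0,0,66,0,-36,0,0,66,0,-36,0,0,66,0,-36,0,0,66,0,-36,0,0,66,-20,-34,0,0,66],
)

```text
t: 18.55
tool_pos: [0.4735, -0.1065, 0.2294]
orientation: [0.012, 3.141, -0.001]
force: [0.1, 0.7, 0.2]
opening: 0.0657
gripper_force: 0.0
```

Call:
play_rows(
  deltas=[-20,-34,0,0,66,-20,-34,0,0,66,-20,-10,0,0,66,0,0,0,0,66,0,0,0,0,66],
)

```text
t: 18.97
tool_pos: [0.5348, -0.1837, 0.2281]
orientation: [-0.013, -3.141, -0.001]
force: [-0.4, -0.0, -1.0]
opening: 0.0657
gripper_force: 0.0
```

```bash
python3 go.py .551 -.179 .05 90; python3 rect.py rect5.png .096 .63 .50 -.08 -.28
```

```text
t 18.97 p [ 0.5348 -0.1837  0.2281] closing 89.53 tilt 0.05 q6 -1.98 q1 -0.42 open 0.0657 F [-0.4 -0.  -1. ] g 0.0
now-axes mm [-16.3   4.8 178.1] turn -0.5
after-turn mm [-16.3   4.6 178.1]
```

View pics/rect5.png

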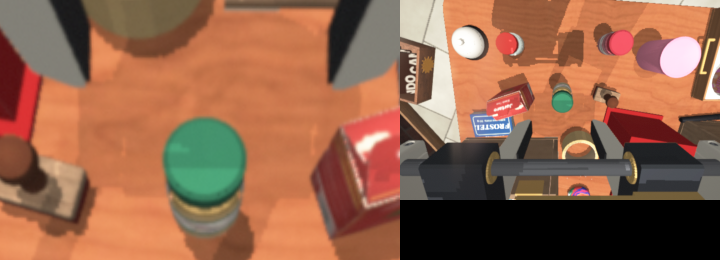

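The green lid is at (204,160), so (.550,-.182), 42 mm wide as expected. I'll use (.550,-.180); neighbours are clear of the fingers.

Call:
play_rows(
  deltas=[-15,4,0,0,66,0,0,30,0,66,0,0,30,0,66,0,0,30,0,66,0,0,30,0,66,0,0,25,0,66,0,0,20,0,66,0,0,15,0,66,0,0,0,0,66,0,0,0,0,66],
)

```text
t: 19.85
tool_pos: [0.5489, -0.178, 0.0482]
orientation: [-0.009, -3.14, -0.001]
force: [-0.7, -0.9, 0.6]
opening: 0.0662
gripper_force: 0.0
```

Call:
play_rows(
  deltas=[0,0,0,0,30,0,0,0,0,30,0,0,0,0,30,0,0,0,0,30,0,0,0,0,30,0,0,0,0,30],
)

```text
t: 20.35
tool_pos: [0.5507, -0.1796, 0.0494]
orientation: [0.011, 3.139, -0.001]
force: [-0.7, 0.5, 6.1]
opening: 0.045
gripper_force: 19.9
```

```bash
python3 go.py .550 -.180 .046 90
```

```text
t 20.35 p [ 0.5507 -0.1796  0.0494] closing 89.59 tilt 0.13 q6 -1.97 q1 -0.4 open 0.045 F [-0.7  0.5  6.1] g 19.94067907333374
now-axes mm [ 0.7 -0.4  3.4] turn -0.4
after-turn mm [ 0.7 -0.4  3.4]
```

Call:
play_rows(
  deltas=[0,0,-15,0,30,0,0,-25,0,30,0,0,-35,0,30,0,0,-35,0,30,0,0,-35,0,30,0,0,-20,0,30,30,0,0,0,30,30,15,0,0,30,30,25,0,0,30,0,36,0,0,30],
)

```text
t: 21.18
tool_pos: [0.4558, -0.1033, 0.2117]
orientation: [-0.017, -3.138, 0.0]
force: [0.3, 1.2, -0.6]
opening: 0.045
gripper_force: 19.9
```

Call:
play_rows(
  deltas=[0,36,0,0,30,0,36,0,0,30,0,36,0,0,30,0,36,0,0,30,0,36,0,0,30,0,36,0,0,30,0,36,0,0,30,0,36,0,0,30,0,36,0,0,30,-15,35,0,0,30],
)

```text
t: 22.02
tool_pos: [0.476, 0.2585, 0.2131]
orientation: [-0.009, -3.141, -0.0]
force: [0.6, -1.1, -1.0]
opening: 0.045
gripper_force: 19.9
```

Call:
play_rows(
  deltas=[-20,20,0,0,30,-20,10,0,0,30,0,0,0,0,30,0,0,0,0,30],
)

```text
t: 22.35
tool_pos: [0.5178, 0.2863, 0.2119]
orientation: [-0.01, -3.14, 0.001]
force: [-0.3, -0.5, -0.9]
opening: 0.0453
gripper_force: 19.9
```

```bash
python3 go.py .5175 .290 .0645 90;python3 rect.py rect6.png .035 .58 .35 .37 .13
```

```text
t 22.35 p [0.5178 0.2863 0.2119] closing 89.63 tilt 0.13 q6 -1.15 q1 0.42 open 0.0453 F [-0.3 -0.5 -0.9] g 19.927681982517242
now-axes mm [  0.    3.8 147.4] turn -0.4
after-turn mm [ -0.    3.8 147.4]
```

View pics/rect6.png

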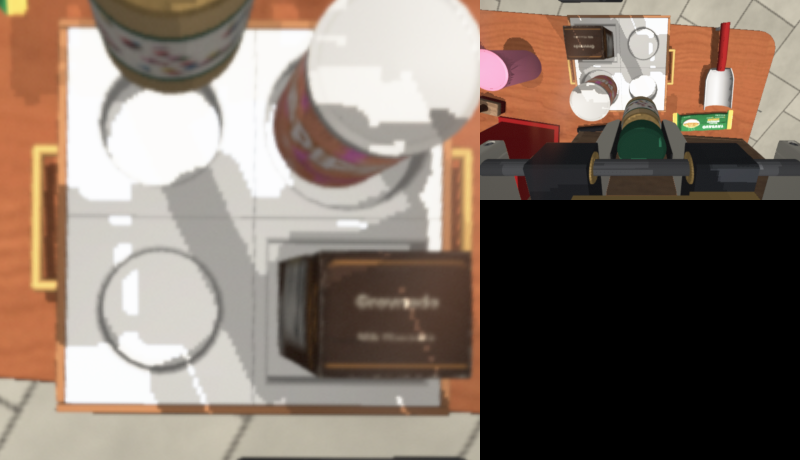

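The tin and carton sit in their pockets. The jar pocket is at (161,125), which matches the estimate. Lowering the green jar.

Call:
play_rows(
  deltas=[0,4,20,0,30,0,0,30,0,30,0,0,30,0,30,0,0,25,0,30,0,0,18,0,30,0,0,14,0,30,0,0,10,0,30,0,0,0,0,30,0,0,0,0,30],
)

```text
t: 23.15
tool_pos: [0.518, 0.2899, 0.0666]
orientation: [0.011, 3.141, 0.0]
force: [0.3, -0.3, -1.2]
opening: 0.0449
gripper_force: 19.9
```

```bash
python3 go.py .5175 .291 .060 90
```

```text
t 23.15 p [0.518  0.2899 0.0666] closing 89.58 tilt 0.01 q6 -1.14 q1 0.42 open 0.0449 F [ 0.3 -0.3 -1.2] g 19.928161203861237
now-axes mm [0.5 1.1 6.6] turn -0.4
after-turn mm [0.5 1.1 6.6]
```

Call:
play_rows(
  deltas=[0,0,3,0,30,0,0,3,0,30,0,0,0,0,30,0,0,0,0,54,0,0,0,0,54,0,0,0,0,54,0,0,-10,0,54,0,0,-30,0,54,0,0,-40,0,60,0,0,-40,0,66],
)

```text
t: 23.98
tool_pos: [0.517, 0.2896, 0.1811]
orientation: [-0.011, -3.139, 0.002]
force: [1.7, 1.2, -0.2]
opening: 0.0621
gripper_force: 0.0
```

Call:
play_rows(
  deltas=[0,0,-30,0,66,20,-10,-15,0,66,30,-25,0,0,66,20,-32,0,0,66,20,-32,0,0,66,10,-36,0,0,66,0,-38,0,0,66,0,-38,0,0,66,0,-38,0,0,66,0,-38,0,0,66],
)

```text
t: 24.82
tool_pos: [0.4157, 0.0022, 0.2263]
orientation: [0.01, 3.139, -0.0]
force: [0.7, -0.1, 0.1]
opening: 0.0658
gripper_force: 0.0
```

Call:
play_rows(
  deltas=[0,-38,0,0,66,0,-38,0,0,66,0,0,0,0,66,0,0,0,0,66],
)

```text
t: 25.15
tool_pos: [0.4153, -0.0741, 0.2259]
orientation: [0.019, 3.141, -0.0]
force: [-0.0, 1.0, 0.2]
opening: 0.0661
gripper_force: 0.0
```

```bash
python3 go.py .4415 -.075 .049 90;python3 rect.py rect7.png .096 .51 .38 .05 -.15
```

```text
t 25.15 p [ 0.4153 -0.0741  0.2259] closing 89.32 tilt 0.06 q6 -1.86 q1 -0.3 open 0.0661 F [-0.   1.   0.2] g 0.0
now-axes mm [-26.   -0.6 176.9] turn -0.7
after-turn mm [-26.   -0.9 176.9]
```

View pics/rect7.png

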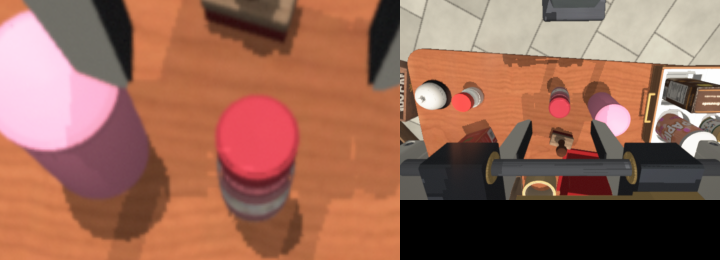

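The red lid is at (257,138), so (.441,-.079), 41 mm across. I'll use (.441,-.076).

Call:
play_rows(
  deltas=[-26,-2,0,0,62,0,0,30,0,62,0,0,30,0,62,0,0,30,0,62,0,0,30,0,62,0,0,25,0,62,0,0,20,0,62,0,0,13,0,62,0,0,0,0,62,0,0,0,0,62],
)

```text
t: 26.03
tool_pos: [0.4411, -0.0728, 0.0469]
orientation: [-0.008, -3.14, -0.001]
force: [0.2, -0.2, -0.2]
opening: 0.0622
gripper_force: 0.0
```

Call:
play_rows(
  deltas=[0,0,0,0,30,0,0,0,0,30,0,0,0,0,30,0,0,0,0,30,0,0,0,0,30,0,0,0,0,30],
)

```text
t: 26.53
tool_pos: [0.4426, -0.0747, 0.0484]
orientation: [0.011, 3.139, -0.001]
force: [0.4, 1.2, 6.7]
opening: 0.0446
gripper_force: 20.0
```

```bash
python3 go.py .4415 -.076 .049 90
```

```text
t 26.53 p [ 0.4426 -0.0747  0.0484] closing 89.58 tilt 0.14 q6 -1.85 q1 -0.28 open 0.0446 F [0.4 1.2 6.7] g 19.972494542598724
now-axes mm [ 1.1 -1.3 -0.6] turn -0.4
after-turn mm [ 1.1 -1.3 -0.6]
```

Call:
play_rows(
  deltas=[0,0,-15,0,30,0,0,-25,0,30,0,0,-35,0,30,0,0,-35,0,30,0,0,-35,0,30,0,0,-20,0,30,5,20,0,0,30,5,35,0,0,30,5,36,0,0,30,4,36,0,0,30],
)

```text
t: 27.37
tool_pos: [0.4228, 0.0536, 0.2123]
orientation: [0.014, 3.141, 0.0]
force: [0.4, 0.0, -0.6]
opening: 0.0448
gripper_force: 20.0
```

Call:
play_rows(
  deltas=[0,36,0,0,30,0,36,0,0,30,0,36,0,0,30,0,36,0,0,30,0,36,0,0,30,0,36,0,0,30,0,22,0,0,30,0,0,0,0,30,0,0,0,0,30],
)

```text
t: 28.12
tool_pos: [0.4245, 0.2915, 0.2117]
orientation: [-0.007, -3.141, 0.001]
force: [0.5, -1.3, -0.8]
opening: 0.045
gripper_force: 20.0
```

```bash
python3 go.py .4235 .291 .065 90
```

```text
t 28.12 p [0.4245 0.2915 0.2117] closing 89.73 tilt 0.06 q6 -1.06 q1 0.5 open 0.045 F [ 0.5 -1.3 -0.8] g 19.965966045856476
now-axes mm [  0.8  -0.4 146.7] turn -0.3
after-turn mm [  0.8  -0.4 146.7]
```

Call:
play_rows(
  deltas=[1,0,20,0,30,0,0,30,0,30,0,0,30,0,30,0,0,25,0,30,0,0,18,0,30,0,0,14,0,30,0,0,10,0,30,0,0,0,0,30,0,0,0,0,30],
)

```text
t: 28.87
tool_pos: [0.424, 0.29, 0.0651]
orientation: [-0.012, -3.141, 0.001]
force: [0.0, 0.0, -0.0]
opening: 0.0446
gripper_force: 20.0
```

```bash
python3 go.py .4235 .291 .0595 90
```

```text
t 28.87 p [0.424  0.29   0.0651] closing 89.55 tilt 0.04 q6 -1.06 q1 0.5 open 0.0446 F [ 0.  0. -0.] g 19.96622085571289
now-axes mm [0.5 1.  5.6] turn -0.5
after-turn mm [0.5 1.  5.6]
```

Call:
play_rows(
  deltas=[0,0,3,0,30,0,0,2,0,30,0,0,0,0,30,0,0,0,0,54,0,0,0,0,54,0,0,0,0,54,0,0,-10,0,54,0,0,-30,0,54,0,0,-40,0,60,0,0,-40,0,66],
)

```text
t: 29.7
tool_pos: [0.423, 0.2902, 0.1812]
orientation: [-0.011, -3.14, 0.002]
force: [0.4, 0.6, -0.6]
opening: 0.0625
gripper_force: 0.0
```

Call:
play_rows(
  deltas=[0,0,-30,0,66,0,35,-15,0,66,0,35,0,0,66,0,35,0,0,66,0,35,0,0,66,0,35,0,0,66,0,35,0,0,66,0,35,0,0,66,0,0,0,0,66,0,0,0,0,66],
)

```text
t: 30.53
tool_pos: [0.4248, 0.537, 0.2241]
orientation: [-0.007, -3.14, 0.002]
force: [0.2, -0.4, 0.8]
opening: 0.0658
gripper_force: 0.0
```

```bash
python3 go.py; python3 - <<'E'
from plant import robot
from h import *
t=robot.read_camera('top')['pixels'];s=robot.read_camera('side')['pixels']
o=np.zeros((600,780,3),np.uint8);o[:330]=cv2.resize(t[140:250,185:445],(780,330),interpolation=cv2.INTER_CUBIC)
i=cv2.resize(s[130:200,210:310],None,fx=3.7,fy=3.7,interpolation=cv2.INTER_CUBIC);o[335:335+i.shape[0],:i.shape[1]]=i
i=cv2.resize(s[160:290,280:440],None,fx=2,fy=2);o[335:335+i.shape[0],400:400+i.shape[1]]=i
cv2.imwrite('pics/end.png',o)
E
```

```text
t 30.53 p [0.4248 0.537  0.2241] closing 89.74 tilt 0.1 q6 -0.74 q1 0.83 open 0.0658 F [ 0.2 -0.4  0.8] g 0.0
```

View pics/end.png

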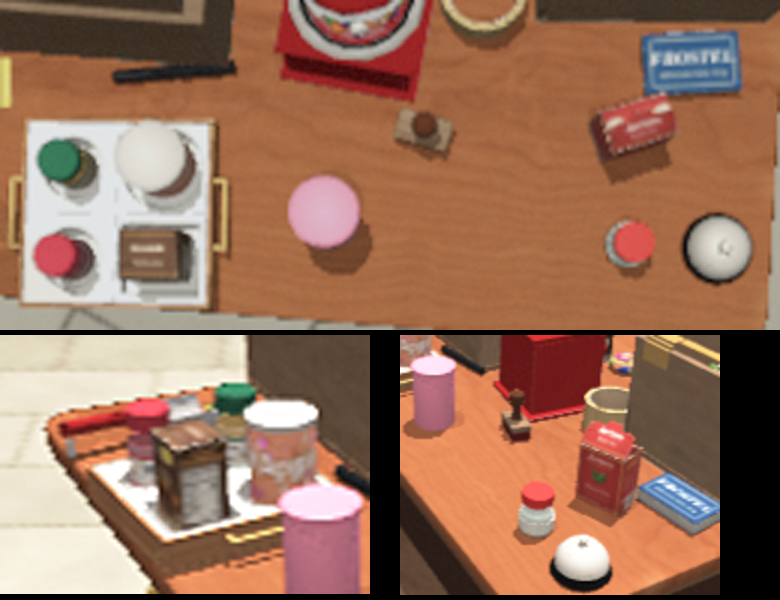

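All four wanted items stand upright in their pockets, at (62,160), (155,160), (60,255) and (152,252) in the top crop. The short jar, red carton, bell and pink look-alike have not moved.

```bash
python3 -c "
from plant import robot
print(robot.close_job())"
```

```text
the job is handed in; nothing more can be done
None
```

The caddy is made up and the job handed in at about 30 s: both tall jars, the shorter carton and the tin stand upright in their own pockets, and the short jar, the taller carton and the pink look-alike are where they were.

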